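Lock a phone under the camera test port

TASK

Push the phone along its channel all the way home against the orange end stop, so that its camera sits under the round port. Then turn the black lock collar on top anticlockwise (seen from above) until it drops down a step, and from there clockwise until its yellow pointer lines up with the green locked mark on the white plate. Finally press the green start button fully down, do not press the red stop button, and leave the other things on the bench where they are.

Things in the scene. Friction and masses are not known exactly. Their poses are not given: they have to be found in the camera images.
- fixture: Test fixture (all sizes in mm), fixed to the bench: black base 200 (its x) x 300 (its y) with aluminium deck 45 above the bench. Origin under the base's centre, z up, y = direction in which the phone is pushed home. A white bridge plate (190 x 160, top 72 above the bench) spans y = -20 to 140 and carries the collar. A bow handle sticks out 26 at the y = -150 end, 25 above the bench.
- phone: Dark grey phone, 75 x 160 x 9, 0.16 to 0.26 kg, flat and loose in the channel; round black camera 45 from its centre towards +y. Origin under its centre, y along its length in the push direction, z up. Starts 25 to 70 short of home. Its near end (80 from the origin towards -y) is free to be pushed. Home: far end against the stop (within about 3), origin at y = 15 of the fixture.
- nest_stop (a point): Centre of the orange end stop's face that the phone's far end meets, 4.5 above the deck. The channel runs straight to it along the fixture's y at its x = 0, 78 wide between black guides 14 wide that stand 6 above the deck, from y = -140 to 95 of the fixture; stop at y = 95.
- collar_axis (a point): Vertical axis of the collar at the top face of the bridge plate (72 above the bench), at x = 0, y = 60 of the fixture.
- locked_mark (a point): Centre of the green locked mark painted on the bridge plate, 84.5 from the collar axis towards the fixture's +x.
- collar (a joint): Turn angle of the lock collar, rad: 0 = pointer at the green mark, growing anticlockwise seen from above. Stops at -0.35 and 1.30; a small black open mark lies at 1.2. Starts at 0.35 to 0.80, raised on a ledge. Past about 1.05 it falls the step; then it turns clockwise under the ledge and cannot rise. If not dropped it does not lock. Friction 0.12 N m: it stays where left.
- collar_lift (a joint): Height of the collar above its dropped position, m: 0.0115 raised (start), 0 dropped; falls by its own weight (5 N). The collar is a black ring, outer diameter 144, inner 92, 24 high; underside 74 above the bench when dropped. It surrounds a fixed steel tube (80 outer, 62 inner diameter), rim 105 above the bench, which stands 7 above the collar once dropped.
- lug_a (a point): Upright orange peg on the collar, 14 in diameter, 36 tall above the collar's top, 60 from the collar axis, 90 degrees anticlockwise from the pointer. This point is on its axis, 18 above the collar's top. Meant to be pushed sideways.
- lug_b (a point): The second, equal orange peg, opposite lug_a (90 degrees clockwise from the pointer).
- pointer (a point): Outer end of the yellow pointer stripe on the collar's top face, 72 from the axis.
- start_button_top (a point): Centre of the top face of the green start button, 36 in diameter, on a grey box 90 x 90 x 50; the face is 68 above the bench. The green and red boxes stand left and right of the fixture, either way round.
- start_button (a joint): Travel of the green button, m: 0 up, 0.006 fully down; a spring returns it; about 5 N to press fully.
- stop_button_top (a point): Centre of the top face of the red stop button on its own, equal box with a yellow plate: not to be pressed.
- stop_button (a joint): Travel of the red button, m: 0 up, 0.006 down.
- spare_phone: A second dark phone with a silver edge, 75 x 160 x 9, lying loose on the table near the robot; origin under its centre; to be left alone.
- screwdriver: A screwdriver lying on the table near the robot; to be left alone.
- cleaner: A white cleaner bottle with blue cap, 60 in diameter, 150 tall; origin under its centre; to be left alone.
- parts_tray: A blue divided parts tray, 130 x 220 x 35; origin under its centre; to be left alone.
- tape_roll: A yellow roll of tape lying flat, 100 in diameter, 25 high; to be left alone.
- brush: A brush lying on the table; to be left alone.
- gauge: A loose steel gauge block, 24 x 70 x 12, lying on the fixture's deck beside the phone channel, on the -x side; to be left alone.

How it is judged:
By the outcome, as a careful person would: the job done as asked, in the order asked, and still so for the second after the job is handed in, with the robot touching nothing.
It also fails if it takes over 58 s, if anything falls off the work surface, if the arm or the gripper's body presses on something with over 40 N, if the wrist force passes 120 N, or if a joint passes its speed limit or range.

ROBOT

A 6-joint arm with a two-finger parallel gripper is mounted at the origin on the work surface. World frame = base frame: x ahead of the robot, y to its left, z up, the work surface at z = 0. Lengths are in m, angles in rad, forces in N, time in s.
With the tool pointing down it reaches from about 0.15 to 0.775 m from the base axis. Payload 6.1 kg.
Tool frame: the origin (TCP) lies on the front face of the gripper's body, between the roots of the fingers; the fingertips stand 73 mm ahead of it and the grasp point (between the pads) lies r.tcp_to_grasp ahead of it (r.tcp_to_grasp is the distance from the TCP to the grasp point, in m); z points along the fingers, y is the line along which they close (so a half turn about z gives the same grasp; the last joint's range is limited). The gripper opens to 85 mm and grips with 20 to 120 N. Pads are 22 mm wide; open, the fingers measure 114 mm over their backs; the gripper's body (76 mm by 85 mm) begins 54 mm behind the grasp point. The pads swing forward as they close: fully open they stand 13 mm farther back than shut.
Start: joints at [1.26, 0.126, -0.04, 1.405, 0, 1.571], TCP at [0.161, 0.5, 0.304] pointing down, gripper open.
Joint ranges: [-2.72, 2.72], [-0.95, 1.95], [-1.27, 1.35], [-1.78, 2.02], [-1.46, 1.47], [-3.14, 3.14]. Speed limits (rad/s): [2.39, 2.39, 3.01, 3.14, 3.14, 3.14].

INTERFACE

Orientations are given as [roll, pitch, yaw] about the fixed x, y, z axes, in that order (R = Rz(yaw) Ry(pitch) Rx(roll)).
In Python, from rig import r gives the robot as it stands. The module is installed in compiled form; this text tells all that it offers.
- The arm moves only by the shell command python3 -m creep 'ROWS' [FORCE]. ROWS is JSON, a list of rows, each a list of 7 numbers: the shift along the tool's x, y, z in m, then the turn, a rotation vector about the tool's x, y, z in rad, then the opening, from -1 (shut) to 1 (fully open), so that 0 is half open. In form: [[dx, dy, dz, ax, ay, az, hand], ...]. A call has 1 to 20 rows; each row shifts and turns the commanded pose from where the row before left it, along the tool's axes as they then stand; what a row does not reach is not made up. A row lasts 1/10 s, in which the tool goes at most 50 mm and 8.59 degrees, less where a joint would pass 70% of its speed; a pose out of reach is approached as far as the arm can. A call is refused whole if a number of a shift passes 0.05 or a number of a turn 0.15, either way. A call with a gripper value outside its range is refused whole. The fingers move at their own pace and stop on an object; FORCE is the grip in N (left out, the last holds). Time passes only in rows, so rows that do not move let the fingers close. It gives the time, the measured TCP pose, the force, the opening and the grip force at its end, in the units of the state.
- r.read_state(): the state, without advancing time (a new reading comes with each control period).
- r.read_camera(name): name is "scene" or "side" or "wrist"; returns a dict with "pixels" (400x640x3 uint8, blue, green, red), "fov_y" (degrees; the focal length in pixels is half the picture's height over the tangent of half this angle, whatever the lens; pixels are square), "cx", "cy" (the principal point, pixels), "R" (3x3) and "t" (3): a world point X has camera coordinates R X + t; the wrist camera has in their place "tool_from_camera" (4x4, takes a point from camera to tool coordinates, whose origin is the TCP and whose axes are the flange's). Camera axes: x right, y down, z forward; pixel columns grow to the right and rows downward; lengths in m; the calibration is good to about 2 mm. A picture is of the moment at which its call begins: read the wrist's pose just before it. There is no depth.
- r.job_done(): hands the job in; it is judged then, once.
The state is a dict: "clock": time; "joint_positions": joint angles; "joint_vel": joint speeds; "joint_efforts": joint torques, N m; "eef_pos": TCP position; "tcp_rot": TCP orientation; "contact_force": force on the tool from outside, world axes, zero at the start; "ft_torque": the same for the moment, N m; "width": finger opening in m; "finger_force": force on a finger pad.
Only numpy, scipy, OpenCV 4.12 (cv2) and the standard library are available. Lean on these libraries where they do the work, as an engineer would, in place of code of your own. Each camera call takes 0.05 s, during which the arm holds its last target. There are 200 camera calls.

## Working session

There is one attempt and no reset: what is moved stays moved. The work goes in short steps, Python scripts to look and compute and a shell command to move; the robot and the scene stay as the last step left them, time stands still between calls to the robot, and variables do not carry over. Pictures are saved under pics/ and viewed, at most 13 in all, crops included, and the job is handed in when it is done.

```bash
mkdir -p pics; python3 - <<'E'
from rig import r
import cv2
s=r.read_state();print({k:s[k] for k in("clock","eef_pos","tcp_rot","width","contact_force")},r.tcp_to_grasp)
for n in("scene","side","wrist"):
    c=r.read_camera(n);cv2.imwrite(f"pics/{n}0.png",c["pixels"]);print(n,c["fov_y"],c["cx"],c["cy"],c.get("R"),c.get("t"),c.get("tool_from_camera"))
E
```

```text
{'clock': 0.0, 'eef_pos': array([0.16044922, 0.49956578, 0.30312628]), 'tcp_rot': array([-3.14000940e+00, -3.01435166e-05,  2.83082964e+00]), 'width': 0.08571207817638209, 'contact_force': array([-0.03167279,  0.22315167, -0.49274881])} 0.0539
scene 43.140642423844305 319.26059495713855 191.34887193696957 [[ 0.09226759  0.99569893 -0.00838668]
 [ 0.80726648 -0.0797318  -0.5847766 ]
 [-0.58293012  0.04718564 -0.81115103]] [-0.03392447 -0.39470368  1.73932711] None
side 42.43365375946822 316.62587054758916 192.6233447417987 [[-0.94372854 -0.33050279 -0.01201445]
 [-0.22473862  0.66753075 -0.7098558 ]
 [ 0.24262934 -0.66721107 -0.70424456]] [0.50494132 0.2180501  1.53935651] None
wrist 71.14931801340198 318.5549980024754 198.1798158386832 None None [[-1.50246132e-04 -9.65883687e-01 -2.58976216e-01  6.47542385e-02]
 [ 9.99999754e-01 -3.22706631e-04  6.23420086e-04 -5.56710166e-05]
 [-6.85724634e-04 -2.58976059e-01  9.65883498e-01 -6.93741055e-02]
 [ 0.00000000e+00  0.00000000e+00  0.00000000e+00  1.00000000e+00]]
```

View pics/scene0.png

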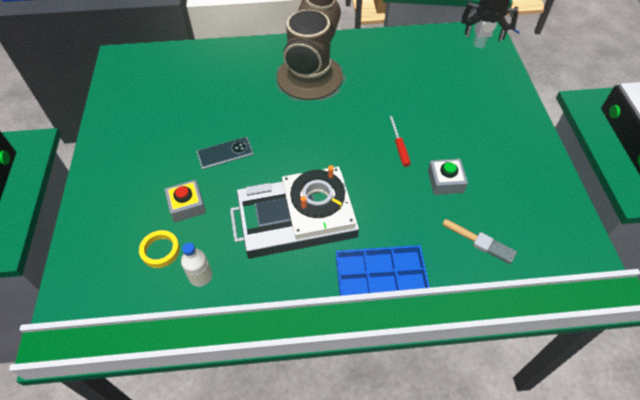

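View pics/side0.png

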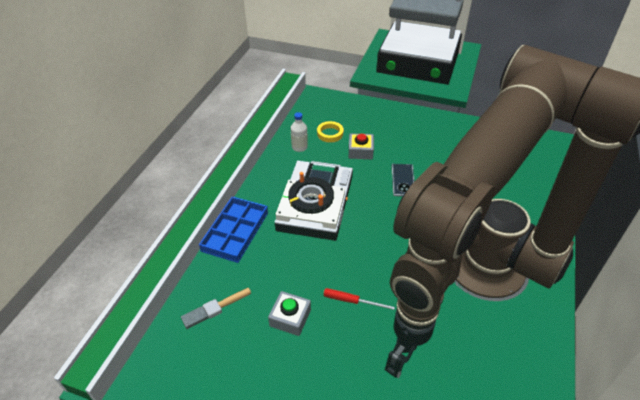

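```bash
cat > h.py <<'E'
from rig import r
import cv2, numpy as np
from scipy.spatial.transform import Rotation as Ro
def cam(n):
    s=r.read_state(); c=r.read_camera(n)
    f=200/np.tan(np.radians(c["fov_y"]/2)); K=(f,c["cx"],c["cy"])
    if "tool_from_camera" in c and c["tool_from_camera"] is not None:
        T=np.array(c["tool_from_camera"]); Rt=Ro.from_euler("xyz",s["tcp_rot"]).as_matrix()
        Rw=Rt@T[:3,:3]; o=Rt@T[:3,3]+s["eef_pos"]
    else: Rw=np.array(c["R"]).T; o=-Rw@np.array(c["t"])
    return c["pixels"],K,Rw,o
def ray(C,p):
    _,(f,cx,cy),Rw,o=C; d=Rw@np.array([(p[0]-cx)/f,(p[1]-cy)/f,1]); return o,d/np.linalg.norm(d)
def plane(C,p,z):
    o,d=ray(C,p); return o+d*(z-o[2])/d[2]
def tri(C1,p1,C2,p2):
    (a,d),(b,e)=ray(C1,p1),ray(C2,p2); k=np.linalg.lstsq(np.c_[d,-e],b-a,rcond=None)[0]
    P,Q=a+k[0]*d,b+k[1]*e; return (P+Q)/2,np.linalg.norm(P-Q)
def proj(C,X):
    _,(f,cx,cy),Rw,o=C; q=Rw.T@(np.array(X)-o); return np.array([cx+f*q[0]/q[2],cy+f*q[1]/q[2]])
RNG=dict(green=((50,130,120),(75,255,255)),red=((0,150,90),(4,255,255)),orange=((6,130,120),(17,255,255)),yellow=((22,130,140),(34,255,255)))
def blobs(im,c,mn=5):
    m=cv2.inRange(cv2.cvtColor(im,cv2.COLOR_BGR2HSV),*RNG[c]); n,_,st,ce=cv2.connectedComponentsWithStats(m)
    return [(st[i,4],*st[i,:4],*ce[i].round(1)) for i in range(1,n) if st[i,4]>=mn]
E
python3 - <<'E'
from h import *
for n in("scene","side"):
    C=cam(n);print(n)
    for k in RNG:
        print(k,[tuple(map(float,b))for b in blobs(C[0],k,4)][:9])
    if n=="scene":
        for nm,p,z in(("mark",(324,226),.072),("axis tube",(317,185),.105),("ptr",(337,201),.11),("green",(450,169),.068),("red",(182,193),.068)):print(nm,plane(C,p,z).round(3))
E
```

```text
scene
green [(35.0, 615.0, 105.0, 5.0, 11.0, 617.4, 109.3), (32.0, 0.0, 151.0, 3.0, 12.0, 1.1, 156.2), (105.0, 444.0, 162.0, 13.0, 11.0, 449.7, 167.0), (6.0, 324.0, 223.0, 2.0, 5.0, 324.5, 225.0), (5.0, 162.0, 229.0, 5.0, 1.0, 164.0, 229.0), (6.0, 141.0, 234.0, 6.0, 6.0, 143.5, 236.5), (4.0, 149.0, 243.0, 4.0, 4.0, 150.5, 244.5), (5.0, 180.0, 246.0, 1.0, 5.0, 180.0, 248.0), (4.0, 147.0, 248.0, 2.0, 4.0, 147.2, 249.5)]
red [(181.0, 396.0, 138.0, 14.0, 27.0, 402.4, 151.5), (109.0, 175.0, 187.0, 14.0, 11.0, 181.4, 192.0)]
orange [(53.0, 328.0, 166.0, 5.0, 12.0, 330.2, 171.5), (13.0, 174.0, 186.0, 11.0, 7.0, 178.6, 187.8), (57.0, 300.0, 197.0, 7.0, 11.0, 303.0, 201.8)]
yellow [(282.0, 169.0, 183.0, 29.0, 26.0, 183.4, 196.8), (39.0, 332.0, 198.0, 10.0, 8.0, 336.5, 201.2), (708.0, 139.0, 230.0, 40.0, 38.0, 158.5, 248.3)]
mark [ 0.65  -0.013  0.072]
axis tube [ 0.542 -0.021  0.105]
ptr [0.602 0.025 0.11 ]
green [0.496 0.355 0.068]
red [ 0.506 -0.386  0.068]
side
green [(8.0, 389.0, 61.0, 5.0, 3.0, 391.4, 61.6), (4.0, 435.0, 69.0, 3.0, 2.0, 436.2, 69.2), (6971.0, 61.0, 73.0, 238.0, 319.0, 170.8, 245.7), (7.0, 327.0, 120.0, 7.0, 1.0, 330.0, 120.0), (4.0, 344.0, 128.0, 1.0, 4.0, 344.0, 129.5), (4.0, 347.0, 197.0, 2.0, 4.0, 347.8, 198.5), (121.0, 283.0, 299.0, 13.0, 11.0, 288.8, 303.9)]
red [(54.0, 357.0, 134.0, 10.0, 7.0, 361.4, 137.1), (254.0, 324.0, 289.0, 35.0, 14.0, 340.8, 295.4)]
orange [(24.0, 300.0, 172.0, 4.0, 10.0, 301.2, 176.5), (36.0, 318.0, 194.0, 5.0, 11.0, 320.0, 199.0)]
yellow [(258.0, 317.0, 121.0, 27.0, 20.0, 329.7, 130.6), (113.0, 352.0, 135.0, 19.0, 12.0, 360.8, 141.8), (21.0, 290.0, 197.0, 8.0, 6.0, 293.0, 199.1)]
```

```bash
python3 -m creep '[[-0.026,-0.021,-0.006,0,0,0,-1],[-0.026,-0.021,-0.006,0,0,0,-1],[-0.026,-0.021,-0.006,0,0,0,-1],[-0.026,-0.021,-0.006,0,0,0,-1],[-0.026,-0.021,-0.006,0,0,0,-1],[-0.026,-0.021,-0.006,0,0,0,-1],[-0.026,-0.021,-0.006,0,0,0,-1],[-0.026,-0.021,-0.006,0,0,0,-1],[-0.026,-0.021,-0.006,0,0,0,-1],[-0.026,-0.021,-0.006,0,0,0,-1],[-0.026,-0.021,-0.006,0,0,0,-1],[-0.026,-0.021,-0.006,0,0,0,-1],[-0.026,-0.021,-0.006,0,0,0,-1],[-0.026,-0.021,-0.006,0,0,0,-1],[-0.026,-0.021,-0.006,0,0,0,-1],[-0.026,-0.021,-0.006,0,0,0,-1],[-0.026,-0.021,-0.006,0,0,0,-1],[-0.026,-0.021,-0.006,0,0,0,-1],[-0.026,-0.021,-0.006,0,0,0,-1],[-0.026,-0.021,-0.006,0,0,0,-1]]' && python3 -m creep '[[0,0,0,0,0,0.14,-1],[0,0,0,0,0,0.14,-1],[0,0,0,0,0,0.14,-1],[0,0,0,0,0,0.14,-1],[0,0,0,0,0,0.14,-1],[0,0,0,0,0,0.14,-1],[0,0,0,0,0,0.14,-1],[0,0,0,0,0,0.14,-1],[0,0,0,0,0,0.14,-1],[0,0,0,0,0,0,-1],[0,0,0,0,0,0,-1]]'
python3 - <<'E'
from h import *
C=cam("wrist");cv2.imwrite("pics/w1.png",C[0])
s=r.read_state();print(s["eef_pos"],s["tcp_rot"],s["joint_positions"])
for k in RNG: print(k,[tuple(map(float,b))for b in blobs(C[0],k,15)][:9])
E
```

```text
clock: 2.25
eef_pos: [0.5277, -0.0604, 0.4241]
tcp_rot: [3.142, 0.0, 2.831]
contact_force: [0.3, 0.8, -0.4]
width: 0.0
finger_force: 0.0
clock: 3.35
eef_pos: [0.5272, -0.0591, 0.4238]
tcp_rot: [-3.141, -0.0, 1.574]
contact_force: [0.1, 0.0, -1.5]
width: 0.0
finger_force: 0.0
[ 0.52718946 -0.05907067  0.42382421] [-3.14144361e+00 -9.21364358e-07  1.57362473e+00] [-1.11576105e-01  1.70938409e-01  2.78645601e-01  1.67865169e+00
 -1.60989278e-05  1.45639182e+00]
green [(13583.0, 504.0, 0.0, 114.0, 333.0, 558.5, 154.2), (15.0, 436.0, 122.0, 13.0, 2.0, 441.5, 122.5), (23.0, 450.0, 123.0, 23.0, 1.0, 461.0, 123.0), (21.0, 476.0, 123.0, 15.0, 2.0, 482.1, 123.7), (30.0, 398.0, 135.0, 8.0, 4.0, 401.5, 136.5)]
red []
orange [(47.0, 305.0, 109.0, 11.0, 13.0, 308.5, 115.1), (49.0, 373.0, 171.0, 14.0, 13.0, 378.8, 174.2)]
yellow [(29.0, 368.0, 102.0, 16.0, 15.0, 377.4, 108.0)]
```

View pics/w1.png

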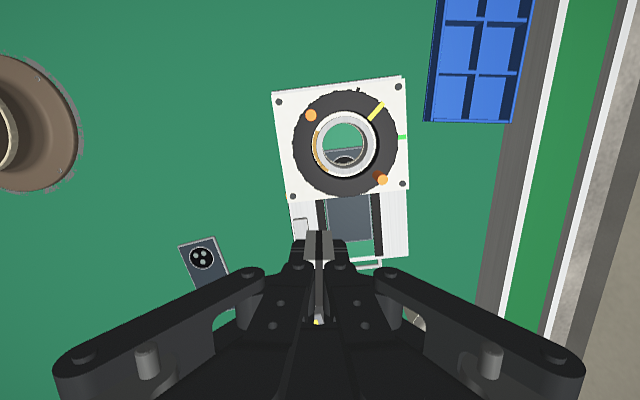

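```bash
python3 - <<'E'
from h import *
C=cam("wrist");P=lambda u,v,z:plane(C,(u,v),z)[:2]
mark=P(401.5,136.5,.072); la=P(310.5,115,.1455); lb=P(382,179.5,.1455)
print("mark",mark,"lugs",la,lb,"d",np.linalg.norm(la-lb),"mid",(la+lb)/2)
cs=[P(272,93,.072),P(403,76,.072),P(289,198,.072)]
print("plate corners",cs,np.linalg.norm(cs[1]-cs[0]),np.linalg.norm(cs[2]-cs[0]))
e=cs[1]-cs[0];print("yaw from far edge",np.arctan2(e[1],e[0]),"left edge",np.arctan2(*(cs[0]-cs[2])[::-1])-np.pi/2)
ax=cs[0]+0.5*e+(cs[2]-cs[0])*.5; print("axis by plate",ax, "mark dir",mark-ax,np.linalg.norm(mark-ax))
m=(la+lb)/2
th=np.arctan2(*(mark-ax)[::-1]);print("mark yaw",th,"lug a angle-mark-90",np.arctan2(*(la-lb)[::-1])-th-np.pi/2)
p=P(384,102,.1095);print("ptr",p,np.arctan2(*(p-ax)[::-1])-th)
print("phone near end",P(327,239,.054),P(371,242,.054))
im=C[0][225:260,290:420];cv2.imwrite("pics/crop1.png",cv2.resize(C[0][70:270,260:420],None,fx=3.7,fy=3,interpolation=cv2.INTER_CUBIC))
S=cam("scene");D=cam("side")
print(tri(S,(449.7,167),D,(288.8,303.9)),tri(S,(181.4,192),D,(361,137)),tri(S,(330.2,171.5),D,(320,199)),tri(S,(303,201.8),D,(301.2,176.5)),tri(S,(324.5,225),C,(401.5,136.5)))
E
```

```text
mark [ 0.64971292 -0.01228762] lugs [0.51795366 0.01569439] [ 0.60799561 -0.06227244] d 0.11910658939029438 mid [ 0.56297464 -0.02328902]
plate corners [array([0.4614786 , 0.04744854]), array([0.64525093, 0.07024974]), array([ 0.48176672, -0.10647659])] 0.18518143600627957 0.15525640352775988
yaw from far edge 0.12344226509166299 left edge 0.1310496858285899
axis by plate [ 0.56350883 -0.01811342] mark dir [0.08620409 0.0058258 ] 0.08640072849303111
mark yaw 0.0674788447762388 lug a angle-mark-90 0.7896679003658855
ptr [0.61261336 0.03314713] 0.7393978362598643
phone near end [ 0.54233729 -0.18292971] [ 0.61706814 -0.18819982]
(array([0.48882975, 0.35540227, 0.06853116]), np.float64(0.0012233656091125457)) (array([ 0.50024969, -0.3888163 ,  0.06696245]), np.float64(0.002176547843338397)) (array([0.51821013, 0.01523364, 0.12916468]), np.float64(0.00235396015368624)) (array([ 0.60768754, -0.06270576,  0.12774804]), np.float64(0.0007398539401828416)) (array([ 0.64895087, -0.0120434 ,  0.07468089]), np.float64(0.00025499331365604706))
```

View pics/crop1.png

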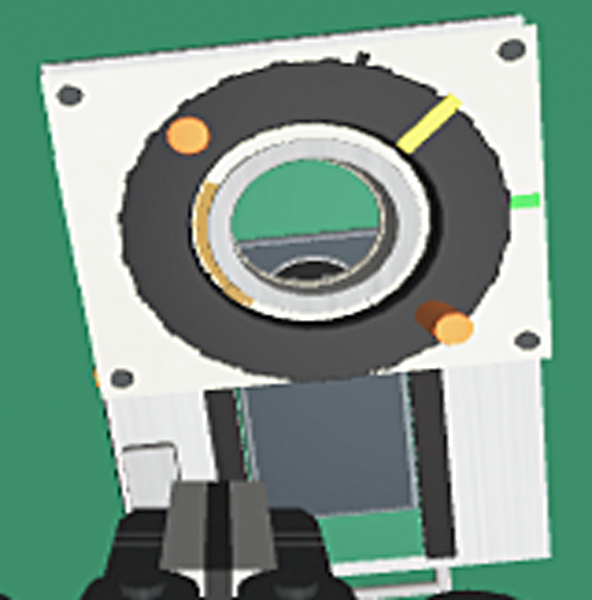

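```bash
python3 -m creep '[[0,0,0,0,0,-0.127,-1],[-0.0206,0.005,0.02,0,0,0,-1],[-0.0206,0.005,0.02,0,0,0,-1],[-0.0206,0.005,0.02,0,0,0,-1],[-0.0206,0.005,0.02,0,0,0,-1],[-0.0206,0.005,0.04,0,0,0,-1],[-0.0206,0.005,0.04,0,0,0,-1],[-0.0206,0.005,0.04,0,0,0,-1],[-0.0206,0.005,0.044,0,0,0,-1],[0,0,0.02,0,0,0,-1],[0,0,0.01,0,0,0,-1],[0,0,0,0,0,0,-1],[0,0,0,0,0,0,-1]]'
python3 - <<'E'
from h import *
C=cam("wrist");D=cam("scene")
cv2.imwrite("pics/w2.png",np.hstack([C[0][:, 120:520],cv2.resize(D[0][150:270,220:370],(400,400),interpolation=cv2.INTER_CUBIC)]))
E
```

```text
clock: 4.85
eef_pos: [0.5883, -0.2173, 0.1514]
tcp_rot: [3.14, 0.001, 1.699]
contact_force: [0.2, 0.8, 0.1]
width: -0.0002
finger_force: 0.0
```

View pics/w2.png

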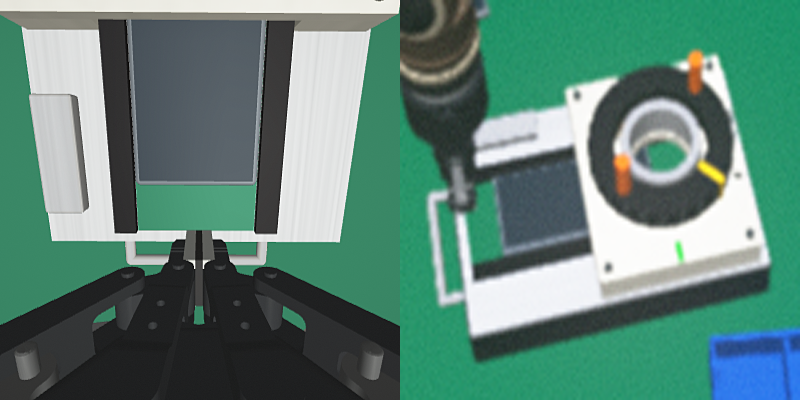

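```bash
python3 -m creep '[[0,0,0.015,0,0,0,-1],[0,0,0.015,0,0,0,-1],[0,0,0,0,0,0,-1],[0.005,0,0,0,0,0,-1],[0.005,0,0,0,0,0,-1],[0.005,0,0,0,0,0,-1],[0.005,0,0,0,0,0,-1],[0.005,0,0,0,0,0,-1],[0.005,0,0,0,0,0,-1],[0.005,0,0,0,0,0,-1],[0.005,0,0,0,0,0,-1],[0.004,0,0,0,0,0,-1],[0,0,0,0,0,0,-1]]'
python3 - <<'E'
from h import *
C=cam("wrist")
cv2.imwrite("pics/w3.png",C[0][:, 120:520])
E
```

```text
clock: 6.25
eef_pos: [0.582, -0.173, 0.1197]
tcp_rot: [-3.141, -0.001, 1.699]
contact_force: [0.5, -0.5, 0.6]
width: -0.0001
finger_force: 0.3
```

View pics/w3.png

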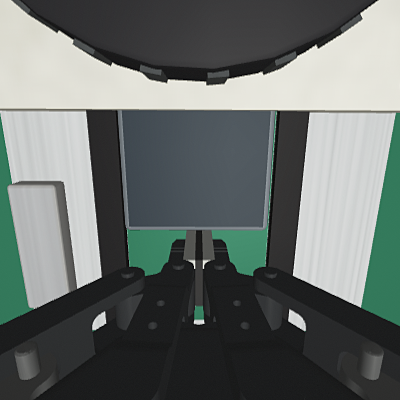

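```bash
python3 -m creep '[[0.003,0,0,0,0,0,-1],[0.003,0,0,0,0,0,-1],[0.003,0,0,0,0,0,-1],[0.002,0,0,0,0,0,-1],[0.001,0,0,0,0,0,-1],[0,0,0,0,0,0,-1]]';python3 -m creep '[[0.001,0,0,0,0,0,-1],[0.001,0,0,0,0,0,-1],[0,0,0,0,0,0,-1]]';python3 -m creep '[[0.001,0,0,0,0,0,-1],[0.001,0,0,0,0,0,-1],[0,0,0,0,0,0,-1]]'
```

```text
clock: 6.9
eef_pos: [0.5806, -0.1615, 0.1198]
tcp_rot: [-3.141, -0.001, 1.698]
contact_force: [0.0, 0.7, 0.1]
width: 0.0
finger_force: 0.0
clock: 7.2
eef_pos: [0.5804, -0.1599, 0.1199]
tcp_rot: [3.142, -0.0, 1.698]
contact_force: [-0.7, -1.1, -0.4]
width: 0.0
finger_force: 0.3
clock: 7.5
eef_pos: [0.5801, -0.1581, 0.1199]
tcp_rot: [-3.141, 0.001, 1.698]
contact_force: [0.7, -2.0, -1.1]
width: -0.0003
finger_force: 1.0
```

```bash
for i in 1 2 3; do python3 -m creep '[[0.001,0,0,0,0,0,-1],[0.001,0,0,0,0,0,-1],[0,0,0,0,0,0,-1]]' | grep -E 'pos|contact'; done
```

```text
eef_pos: [0.5799, -0.1576, 0.1201]
contact_force: [-0.2, -8.9, -1.3]
eef_pos: [0.5798, -0.1572, 0.1203]
contact_force: [-0.4, -15.1, -1.4]
eef_pos: [0.5797, -0.1568, 0.1207]
contact_force: [-1.5, -20.2, -0.8]
```

```bash
python3 -m creep '[[-0.01,0,0,0,0,0,-1],[-0.01,0,0,0,0,0,-1],[0,0,-0.02,0,0,0,-1],[0,0,-0.03,0,0,0,-1],[0,0,-0.04,0,0,0,-1],[0,0,-0.04,0,0,0,-1],[0,0,-0.04,0,0,0,-0.4],[0.0327,-0.0065,0,0,0,0,-0.4],[0.0327,-0.0065,0,0,0,0,-0.4],[0.0327,-0.0065,0,0,0,0,-0.4],[0.0327,-0.0065,0,0,0,0,-0.4],[0.0327,-0.0065,0,0,0,0,-0.4],[0.0327,-0.0065,0,0,0,0,-0.4],[0,0,0,0,0,-0.121,-0.4],[0,0,0,0,0,-0.121,-0.4],[0,0,0,0,0,-0.121,-0.4],[0,0,0,0,0,-0.121,-0.4],[0,0,0,0,0,-0.121,-0.4],[0,0,0,0,0,-0.121,-0.4],[0,0,0,0,0,0,-0.4]]'
python3 - <<'E'
from h import *
C=cam("wrist");S=cam("scene");D=cam("side")
print(r.read_state()["eef_pos"])
cv2.imwrite("pics/w4.png",np.hstack([C[0][:, 120:520],cv2.resize(S[0][150:270,220:370],(400,400),interpolation=cv2.INTER_CUBIC)]))
for k in("orange","yellow","green"):print(k,[tuple(map(float,b))for b in blobs(C[0],k,30)][:8])
for q,pz in((.5182,.0152),(.6077,-.0627)):print(proj(C,(q,pz,.1275)))
E
```

```text
clock: 10.4
eef_pos: [0.5184, 0.0181, 0.2899]
tcp_rot: [3.141, -0.001, 2.425]
contact_force: [-0.6, 0.0, 0.1]
width: 0.0255
finger_force: 0.0
[0.51839912 0.01792839 0.2898597 ]
orange [(154.0, 308.0, 191.0, 17.0, 19.0, 316.4, 197.5), (224.0, 311.0, 304.0, 13.0, 20.0, 317.0, 313.9)]
yellow [(64.0, 376.0, 253.0, 17.0, 7.0, 383.8, 255.6), (114.0, 62.0, 336.0, 18.0, 16.0, 70.5, 342.7)]
green [(72.0, 558.0, 183.0, 39.0, 60.0, 577.3, 213.1), (2735.0, 555.0, 288.0, 85.0, 71.0, 604.9, 326.8)]
[315.42487789 203.37435356]
[315.90073278 320.75859478]
```

View pics/w4.png

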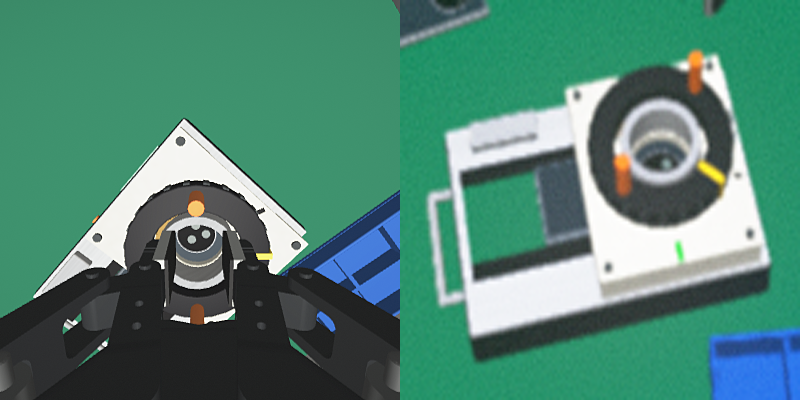

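```bash
python3 -m creep '[[-0.001,-0.002,0,0,0,0,-0.4],[0,0,0.03,0,0,0,-0.4],[0,0,0.03,0,0,0,-0.4],[0,0,0.024,0,0,0,-0.4],[0,0,0.01,0,0,0,-0.4],[0,0,0.01,0,0,0,-0.4],[0,0,0,0,0,0,-0.4]]'; python3 -m creep '[[-0.0001,-0.003,0,0,0,-0.05,-0.4],[-0.0001,-0.003,0,0,0,-0.05,-0.4],[-0.0001,-0.003,0,0,0,-0.05,-0.4],[-0.0001,-0.003,0,0,0,-0.05,-0.4],[-0.0001,-0.003,0,0,0,-0.05,-0.4],[-0.0001,-0.003,0,0,0,-0.05,-0.4],[-0.0001,-0.003,0,0,0,-0.05,-0.4],[-0.0001,-0.003,0,0,0,-0.05,-0.4],[-0.0001,-0.003,0,0,0,-0.05,-0.4],[-0.0001,-0.003,0,0,0,-0.05,-0.4],[0,0,0,0,0,0,-0.4]]'
python3 - <<'E'
from h import *
S=cam("scene");D=cam("side");C=cam("wrist")
for k in("orange","yellow"):print(k,[tuple(map(float,b))for b in blobs(S[0],k,15)],[tuple(map(float,b))for b in blobs(D[0],k,15)])
cv2.imwrite("pics/w5.png",np.hstack([C[0][:, 120:520],cv2.resize(S[0][150:270,220:370],(400,400),interpolation=cv2.INTER_CUBIC)]))
E
```

```text
clock: 11.25
eef_pos: [0.5176, 0.0156, 0.1854]
tcp_rot: [-3.141, -0.001, 2.423]
contact_force: [-0.9, -0.1, 0.6]
width: 0.0258
finger_force: 0.0
clock: 12.35
eef_pos: [0.5052, -0.0108, 0.1872]
tcp_rot: [3.14, 0.002, 2.924]
contact_force: [-0.4, 2.5, 0.3]
width: 0.0257
finger_force: 0.9
orange [(20.0, 378.0, 4.0, 6.0, 7.0, 381.4, 7.2), (54.0, 320.0, 166.0, 5.0, 12.0, 322.1, 171.1), (54.0, 310.0, 202.0, 5.0, 12.0, 311.9, 207.9)] [(25.0, 294.0, 178.0, 4.0, 10.0, 295.7, 182.7)]
yellow [(280.0, 169.0, 183.0, 29.0, 26.0, 183.3, 196.9), (32.0, 336.0, 195.0, 9.0, 5.0, 339.9, 196.8), (716.0, 139.0, 230.0, 40.0, 38.0, 158.6, 248.4)] [(113.0, 352.0, 135.0, 19.0, 12.0, 360.8, 141.8), (23.0, 296.0, 203.0, 7.0, 7.0, 298.9, 205.7)]
```

View pics/w5.png

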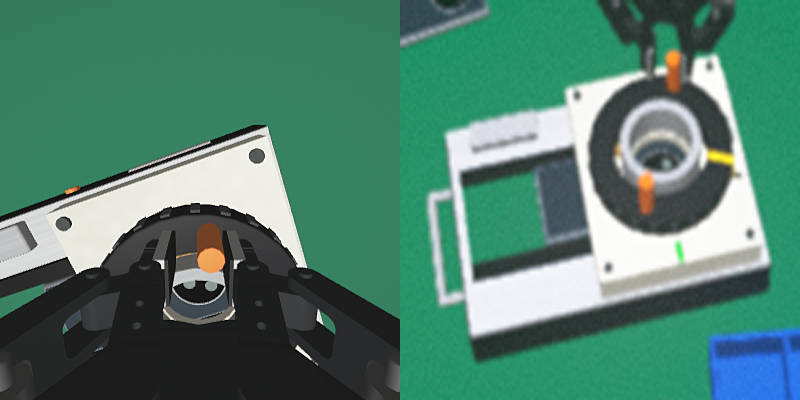

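```bash
cat > chk.py <<'E'
from h import *
S=cam("scene");D=cam("side");ax=np.array([.5635,-.0235])
w=lambda a:(a+np.pi)%(2*np.pi)-np.pi
so=[b for b in blobs(S[0],"orange",15) if 280<b[5]<360 and b[6]>150]; do=[b for b in blobs(D[0],"orange",12) if 270<b[5]<350 and b[6]>150]
for a in so:
  for b in do:
    p,e=tri(S,a[5:],D,b[5:])
    if e<.008 and np.linalg.norm(p[:2]-ax)<.09: print("lug",p.round(4),"err",round(e,4),"a:",w(np.arctan2(*(p[:2]-ax)[::-1])-.13-np.pi/2).round(3),"b:",w(np.arctan2(*(p[:2]-ax)[::-1])-.13+np.pi/2).round(3))
for a in [b for b in blobs(S[0],"yellow",10) if 280<b[5]<370]:
  for b in [b for b in blobs(D[0],"yellow",8) if 270<b[5]<330 and b[6]>150]:
    p,e=tri(S,a[5:],D,b[5:]); print("ptr",p.round(4),"err",round(e,4),w(np.arctan2(*(p[:2]-ax)[::-1])-.13).round(3))
E
python3 chk.py
```

```text
lug [ 0.6195 -0.0416  0.1154] err 0.0021 a: -2.014 b: 1.128
ptr [0.5804 0.0346 0.0984] err 0.002 1.157
```

```bash
python3 -m creep '[[0,0.0055,0,0,0,0.09,-0.4],[0,0,0.006,0,0,0,-0.4],[0,0,0,0,0,0,-1],[0,0,0,0,0,0,-1],[0,0,0,0,0,0,-1],[0,0,0,0,0,0,-1]]' 20; python3 -m creep '[[-0.0001,0.003,0,0,0,0.05,-1],[-0.0001,0.003,0,0,0,0.05,-1],[-0.0001,0.003,0,0,0,0.05,-1],[-0.0001,0.003,0,0,0,0.05,-1],[-0.0001,0.003,0,0,0,0.05,-1],[-0.0001,0.003,0,0,0,0.05,-1],[-0.0001,0.003,0,0,0,0.05,-1],[-0.0001,0.003,0,0,0,0.05,-1],[-0.0001,0.003,0,0,0,0.05,-1],[-0.0001,0.003,0,0,0,0.05,-1],[-0.0001,0.003,0,0,0,0.05,-1],[-0.0001,0.003,0,0,0,0.05,-1],[-0.0001,0.003,0,0,0,0.05,-1],[-0.0001,0.003,0,0,0,0.05,-1],[-0.0001,0.003,0,0,0,0.05,-1],[-0.0001,0.003,0,0,0,0.05,-1],[-0.0001,0.003,0,0,0,0.05,-1],[-0.0001,0.003,0,0,0,0.05,-1],[0,0,0,0,0,0,-1]]'; python3 chk.py
```

```text
clock: 13.2
eef_pos: [0.5055, -0.0057, 0.1793]
tcp_rot: [-3.141, -0.001, 2.834]
contact_force: [1.0, 0.5, -4.3]
width: 0.0131
finger_force: 21.6
clock: 15.1
eef_pos: [0.5413, 0.0325, 0.1792]
tcp_rot: [-3.14, -0.002, 1.934]
contact_force: [-2.2, 3.7, -5.1]
width: 0.0129
finger_force: 21.6
ptr [ 0.6202 -0.0009  0.0982] err 0.003 0.249
```

```bash
python3 -m creep '[[-0.0001,0.003,0,0,0,0.05,-1],[-0.0001,0.003,0,0,0,0.05,-1],[-0.0001,0.003,0,0,0,0.05,-1],[-0.0001,0.003,0,0,0,0.05,-1],[-0.0001,0.003,0,0,0,0.045,-1],[0,0,0,0,0,0,-1],[0,0,0,0,0,0,-1]]'; python3 chk.py; python3 - <<'E'
from h import *
S=cam("scene");D=cam("side");a=blobs(S[0],"green",3);print([b for b in a if 310<b[5]<340])
cv2.imwrite("pics/w6.png",np.hstack([cv2.resize(S[0][150:250,270:370],(400,400),interpolation=cv2.INTER_CUBIC),cv2.resize(D[0][150:250,260:360],(400,400),interpolation=cv2.INTER_CUBIC)]))
E
```

```text
clock: 15.9
eef_pos: [0.5561, 0.036, 0.1795]
tcp_rot: [-3.14, -0.002, 1.69]
contact_force: [-2.4, 5.0, -5.0]
width: 0.0129
finger_force: 21.6
[(np.int32(5), np.int32(324), np.int32(223), np.int32(2), np.int32(4), np.float64(324.4), np.float64(224.6)), (np.int32(17987), np.int32(15), np.int32(277), np.int32(625), np.int32(86), np.float64(325.5), np.float64(319.2))]
```

View pics/w6.png

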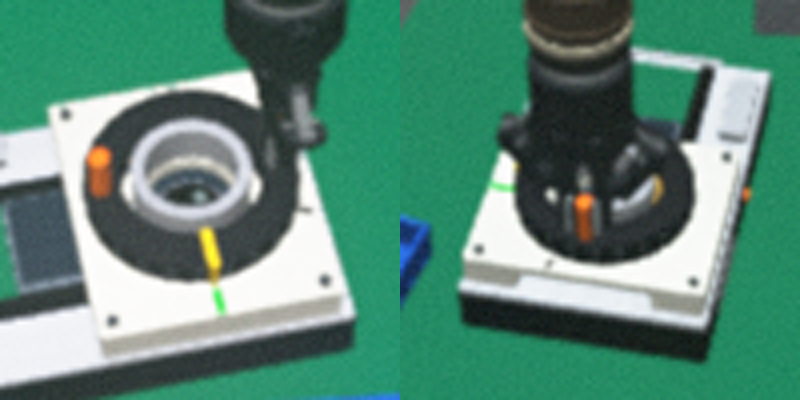

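```bash
python3 -m creep '[[0,0,0,0,0,0,-0.4],[0,0,0,0,0,0,-0.4],[0,0,0,0,0,0,-0.4],[0,0,-0.02,0,0,0,-0.4],[0,0,-0.03,0,0,0,-0.4],[0,0,-0.04,0,0,0,-1],[0,0,-0.04,0,0,0,-1],[0.02,0,-0.02,0,0,0,-1],[0.02,0,0,0,0,0,-1],[0,0,0,0,0,0,-1],[0,0,0,0,0,0,-1]]'; python3 chk.py; python3 - <<'E'
from h import *
C=cam("wrist");S=cam("scene");D=cam("side");P=lambda p,z:plane(C,p,z)[:2]
o=[b for b in blobs(C[0],"orange",20)];g=[b for b in blobs(C[0],"green",10)];y=blobs(C[0],"yellow",10)
for n,L in(("o",o),("g",g),("y",y)):print(n,[tuple(map(float,b)) for b in L][:8])
print("expect mark",proj(C,(.6490,-.012,.072)),"axis",proj(C,(.5635,-.0235,.098)))
cv2.imwrite("pics/w7.png",C[0])
E
```

```text
clock: 17.2
eef_pos: [0.552, 0.0751, 0.33]
tcp_rot: [3.141, 0.001, 1.69]
contact_force: [0.5, 0.4, 1.3]
width: -0.0001
finger_force: 0.0
lug [0.5569 0.0349 0.1174] err 0.0023 a: -0.018 b: 3.124
lug [ 0.5693 -0.0825  0.1186] err 0.0017 a: 3.11 b: -0.032
ptr [ 0.6223 -0.0168  0.096 ] err 0.005 -0.017
o [(155.0, 312.0, 213.0, 14.0, 18.0, 318.3, 220.5), (160.0, 314.0, 306.0, 10.0, 19.0, 318.7, 315.1)]
g [(12808.0, 522.0, 3.0, 118.0, 341.0, 591.0, 195.9), (11.0, 542.0, 73.0, 11.0, 2.0, 547.0, 73.5), (88.0, 413.0, 225.0, 88.0, 19.0, 456.5, 237.2), (50.0, 378.0, 253.0, 13.0, 4.0, 384.2, 254.5)]
y [(36.0, 357.0, 263.0, 23.0, 2.0, 367.0, 263.6), (25.0, 357.0, 266.0, 23.0, 3.0, 368.8, 267.8)]
expect mark [385.61456543 254.70321704] axis [318.15898408 265.6707595 ]
```

View pics/w7.png

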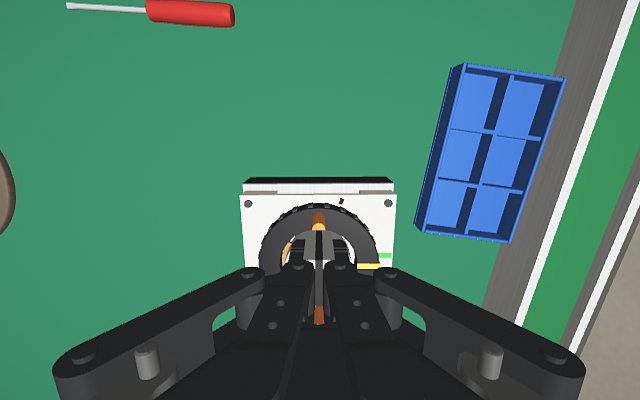

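```bash
python3 - <<'E'
from h import *
C=cam("wrist");im=C[0];P=lambda u,v,z:plane(C,(u,v),z)[:2]
an=lambda d:np.arctan2(d[1],d[0])
g=cv2.cvtColor(im,cv2.COLOR_BGR2HSV);w=cv2.inRange(g,(0,0,170),(179,60,255))
# left/right plate edges per row (subpixel not needed)
L=[];R_=[]
for v in range(200,246,2):
    c=np.where(w[v,225:415]>0)[0]+225
    L.append(P(c[0],v,.072));R_.append(P(c[-1],v,.072))
for E in(L,R_):
    E=np.array(E);vx=cv2.fitLine(E.astype(np.float32),cv2.DIST_HUBER,0,1e-4,1e-4).ravel();a=np.arctan2(vx[1],vx[0])%np.pi;print("edge yaw",a-np.pi/2,"pt",vx[2:])
mk=P(384.2,254.5,.072)
y=cv2.inRange(g,(20,80,100),(36,255,255));v,u=np.where(y[255:275,350:385]>0);print("ptr px",u.min()+350,u.max()+350,v.min()+255,v.max()+255,(u.mean()+350,v.mean()+255))
p=P(u.mean()+350,v.mean()+255,.098)
ax=np.array([.5635,-.0235]);print("mark",mk,"ptr",p,"angles",an(mk-ax),an(p-ax),"diff",an(p-ax)-an(mk-ax))
t1=P(318.5,227,.134);print("lug a top approx",t1)
E
```

```text
edge yaw 0.11986983 pt [0.46396276 0.01062911]
edge yaw 0.12067211 pt [0.6512821  0.03272115]
ptr px 357 380 260 268 (np.float64(368.5), np.float64(265.3541666666667))
mark [ 0.64700778 -0.01189599] ptr [ 0.62284409 -0.01599472] angles 0.13807308545902414 0.12580264833428212 diff -0.012270437124742017
lug a top approx [0.55650289 0.03895802]
```

```bash
python3 -m creep '[[0.0357,-0.0036,0,0,0,0,-1],[0.0357,-0.0036,0,0,0,0,-1],[0.0357,-0.0036,0,0,0,0,-1],[0.0357,-0.0036,0,0,0,0,-1],[0.0357,-0.0036,0,0,0,0,-1],[0.0357,-0.0036,0,0,0,0,-1],[0,0,0,0,0,0,-1],[0,0,0,0,0,0,-1]]'; python3 - <<'E'
from h import *
C=cam("wrist");S=cam("scene");s=r.read_state()
print("expect",proj(C,(.489,.355,.068)))
for b in blobs(C[0],"green",150): print(tuple(map(float,b)),plane(C,b[5:],.068))
b=min((b for b in blobs(C[0],"green",150)),key=lambda b:np.linalg.norm(np.array(b[5:])-proj(C,(.489,.355,.068))))
p=plane(C,b[5:],.067);print(tri(C,b[5:],S,(449.7,167)))
Rt=Ro.from_euler("xyz",s["tcp_rot"]).as_matrix();print("tool shift",Rt.T@(np.r_[p[:2],.30]-s["eef_pos"]),s["eef_pos"])
E
```

```text
clock: 18.3
eef_pos: [0.5051, 0.2857, 0.3295]
tcp_rot: [-3.141, 0.001, 1.69]
contact_force: [-0.4, -0.3, -0.4]
width: 0.0001
finger_force: 0.0
expect [311.3236371  118.05136965]
(780.0, 297.0, 101.0, 31.0, 33.0, 311.7, 117.4) [0.48934494 0.35575844 0.068     ]
(7782.0, 551.0, 117.0, 89.0, 244.0, 603.3, 256.3) [0.88421528 0.22877877 0.068     ]
(array([0.48936474, 0.355759  , 0.06856564]), np.float64(2.1438025174911896e-05))
tool shift [ 0.07266664 -0.00769236  0.02979396] [0.50546018 0.28452016 0.32982592]
```

```bash
python3 -m creep '[[0.036,-0.0038,0,0,0,0,-1],[0.036,-0.0038,0,0,0,0,-1],[0,0,0.04,0,0,0,-1],[0,0,0.04,0,0,0,-1],[0,0,0.04,0,0,0,-1],[0,0,0.035,0,0,0,-1],[0,0,0.02,0,0,0,-1],[0,0,0.008,0,0,0,-1],[0,0,0,0,0,0,-1]]'; for i in 1 2 3; do python3 -m creep '[[0,0,0.0015,0,0,0,-1],[0,0,0.0015,0,0,0,-1],[0,0,0,0,0,0,-1],[0,0,0,0,0,0,-1]]'|grep -E "pos|contact"; done
```

```text
clock: 19.3
eef_pos: [0.4893, 0.3547, 0.1462]
tcp_rot: [-3.14, 0.001, 1.687]
contact_force: [0.2, -0.3, 0.6]
width: -0.0
finger_force: 0.0
eef_pos: [0.4895, 0.3562, 0.1447]
contact_force: [1.6, -0.8, 0.8]
eef_pos: [0.4895, 0.3562, 0.1413]
contact_force: [1.7, -0.2, 3.7]
eef_pos: [0.4895, 0.3562, 0.1386]
contact_force: [0.3, -0.1, 8.1]
```

```bash
for i in 1 2 3; do python3 -m creep '[[0,0,0.001,0,0,0,-1],[0,0,0.001,0,0,0,-1],[0,0,0,0,0,0,-1],[0,0,0,0,0,0,-1]]'|grep -E "pos|contact"; done
```

```text
eef_pos: [0.4895, 0.3562, 0.1384]
contact_force: [-2.6, -2.8, 18.1]
eef_pos: [0.4895, 0.3561, 0.1382]
contact_force: [-6.3, -5.8, 27.6]
eef_pos: [0.4895, 0.3562, 0.138]
contact_force: [-10.8, -8.4, 38.9]
```

```bash
python3 -m creep '[[0,0,-0.01,0,0,0,-1],[0,0,-0.02,0,0,0,-1],[0,0,-0.03,0,0,0,-1],[0,0,-0.04,0,0,0,-1],[0,0,-0.04,0,0,0,-1],[0,0,0,0,0,0,-1],[0,0,0,0,0,0,-1]]'; python3 chk.py; python3 - <<'E'
from h import *
S=cam("scene");cv2.imwrite("pics/w8.png",S[0])
E
```

```text
clock: 22.4
eef_pos: [0.4893, 0.3561, 0.2721]
tcp_rot: [3.141, -0.0, 1.689]
contact_force: [-0.9, -0.5, -0.5]
width: -0.0003
finger_force: 0.0
lug [0.5572 0.0349 0.1177] err 0.0022 a: -0.022 b: 3.119
lug [ 0.569  -0.0826  0.1186] err 0.0017 a: 3.105 b: -0.037
```

View pics/w8.png

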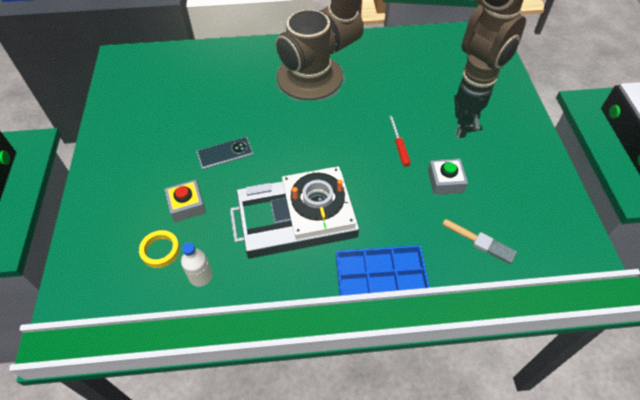

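The final picture shows the phone home, with its camera under the port at (318,195). The collar is dropped with its pointer at the green mark near (324,222), the arm is clear, and nothing else has moved.

```bash
python3 -c "
from rig import r
print(r.job_done())"
```

```text
the job is handed in; nothing more can be done
None
```

The job is handed in at about 22 s of the 58 s allowed: the phone is home against the stop, the collar dropped and turned to within about 0.02 rad of the green mark, the start button was pressed to its hard stop, and the red button and other bench items were left untouched.

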